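# Open the fastener cabinet's drop-front sorting shelf onto its two supports

## Robot

A 6-joint arm with a two-finger parallel gripper is mounted at the origin on the work surface. World frame = base frame: x ahead of the robot, y to its left, z up, the work surface at z = 0. Lengths are in m, angles in rad, forces in N, time in s.
With the tool pointing down it reaches from about 0.35 to 0.85 m from the base axis. Payload 8.1 kg.
Tool frame: the origin (TCP) lies at the very end of the fingers, on their centre line; the grasp point (between the pads) lies 19 mm behind it; z points along the fingers, y is the direction in which the jaws open and shut (so a half turn about z gives the same grasp; the last joint's range is limited). The gripper opens to 93 mm and grips with 3 to 60 N. Pads are 15 mm wide; open, the fingers measure 128 mm over their backs; the gripper's body (75 mm by 188 mm) begins 65 mm behind the grasp point.
Start: joints at [-1.31, 0.13, 1.488, -0, 1.523, -0.085], TCP at [0.203, -0.564, 0.219] pointing down, gripper open.
Joint ranges: [-2.96, 2.96], [-0.89, 2.26], [0.02, 2.5], [-1.34, 4.48], [0, 2.73], [-2.66, 2.66]. Speed limits (rad/s): [2.39, 2.39, 2.79, 3.14, 3.14, 3.14].

## Interface

Orientations are given as a rotation vector (axis times angle).
In Python, from plant import robot gives the robot as it stands.
- The arm moves only by the tool jog_arm, never from a script. Its argument "commands" is a list of rows, each a list of 3 entries, a list of its own where there are three numbers: the shift along the world's x, y, z scaled (see below), then the turn, a rotation vector about the world's x, y, z scaled (see below), then the closure, from -1 (fully open) to 1 (shut), so that 0 is half open. In form: [[[tx, ty, tz], [ax, ay, az], hand], ...]. A call has 1 to 10 rows; each row is the pose to reach, as a shift and turn from the pose measured when the call began, turning the shorter way round; what a row does not reach only later rows make up. The controller multiplies each number of a shift by 0.6 m and each number of a turn by 2 pi rad. A row lasts 1/8 s, in which the tool goes at most 62.5 mm and 10.7 degrees, less where a joint would pass 70% of its speed; a pose out of reach is approached as far as the arm can. A call with a number of a shift or a turn outside -1 to 1 is refused whole. A call with a gripper value outside its range is refused whole. The fingers move at their own pace and stop on an object; "newtons" is the grip in N (left out, the last holds). Time passes only in rows, so rows that repeat a pose let the fingers close. It gives the time, the measured TCP pose, the force and the opening at its end, in the units of the state.
- robot.read_state(): the state, without advancing time (a new reading comes with each control period).
- robot.read_camera(name): name is "scene" or "top" or "wrist"; returns a dict with "pixels" (420x560x3 uint8, red, green, blue), "fovy" (degrees; the focal length in pixels is half the picture's height over the tangent of half this angle, whatever the lens; pixels are square), "cx", "cy" (the principal point, pixels), "rvec" (rotation vector, rad) and "tvec" (3), from world to camera coordinates, as OpenCV has them; the wrist camera has in their place "tool_from_camera" (4x4, takes a point from camera to tool coordinates, whose origin is the TCP and whose axes are the flange's). Camera axes: x right, y down, z forward; pixel columns grow to the right and rows downward; lengths in m; the calibration is good to about 2 mm. A picture is of the moment at which its call begins: read the wrist's pose just before it. There is no depth.
- robot.close_job(): hands the job in, once; it reports no verdict.
Trained networks look in the newest picture that a camera, given by its name, has taken for a name from the list of things; names that differ only in an ending like _2 or _b are one class to them, and where a whole thing is asked for, a point or a joint stands for the part that bears it (a point fixed in the world has none). Each returns a list of dicts, best first, with "p" (0 to 1); they miss things now and then, are a little off and sometimes report something else, mostly with a low value. They report only what shows in the picture. A call takes as long as a camera call. They do not tell look-alikes from the thing itself.
- robot.trace(camera, name): "pixels" (420x560 bool, what is visible of it) and "uv" ([column, row] in pixels, amid what is visible of it).
The state is a dict: "t": time; "q": joint angles; "dq": joint speeds; "joint_torque": joint torques, N m; "tool_pos": TCP position; "orientation": TCP orientation; "force": force on the tool from outside, world axes, zero at the start; "wrist_torque": the same for the moment, N m; "opening": finger opening in m.
Only numpy, scipy, OpenCV 4.12 (cv2) and the standard library are available. Lean on these libraries where they do the work, as an engineer would, in place of code of your own. Each camera call takes 0.05 s, during which the arm holds its last target.

## Task

Open the fastener cabinet's sorting shelf: stand the jar that is in the way upright on the middle of the black rubber mat, pull both slide-out supports all the way out, and only then lower the flap gently until it lies level on both of them. Do not tip the jar or let the flap drop, and leave everything else where it is.

Things in the scene. Friction and masses are not known exactly. Their poses are not given: they have to be found in the camera images.
- station: Low blue-grey steel fastener cabinet fixed to the bench, 240 deep (x) x 380 wide (y) x 252 high. Origin: centre of its underside, on the bench; its -x side is the front, +y its left. The front face is 120 in front of the origin up to 79 high; above that the sides slope back. A wooden support slides out of a slot 145 either side of the middle; above them a hinged drop-front flap closes the front.
- support_left (a joint): How far the left (+y) support is out, m: 0 fully in, 0.12 at its stop; slides along the cabinet's -x with about 2 N of friction and stays where left. Wooden bar 24 wide (y), 39 high, its top 79 and underside 40 above the bench, with a round steel knob on its end. Starts 0 to 0.02 out.
- support_right (a joint): The same for the right (-y) support.
- knob_left (a point): Centre of the left support's knob: round steel head, 26 in diameter, 16 long, its axis along the cabinet's x, on a 14 thick neck; 36 in front of the end of the bar, 59.5 above the bench. Moves with the support; axes as the cabinet's.
- knob_right (a point): The same for the right support's knob.
- flap (a joint): Opening of the plywood flap, rad: 0 closed, where it leans back 0.30 from upright; grows as the top edge swings forward (cabinet's -x) and down; 1.87 is level, lying on both pulled-out supports. Without supports it falls past level, to 2.30. Hinge friction 0.12 N m, no spring: let go when well open, it falls. Starts 0 to 0.1 open.
- flap_hinge (a point): Middle of the hinge line, which runs along the cabinet's y: 114 in front of the cabinet's origin, 85 above the bench. Axes turn with the flap: z from the hinge to the free edge, x through the thickness (upward when the flap is level), y along the hinge.
- flap_pull (a point): Grip point on the flap's pull: red plastic tab in the middle of the free edge, in the plane of the flap, 26 wide (along the hinge), 14 thick, sticking out 44 past the edge. The point is 190 from the hinge line, 14 from the tab's end and 30 past the flap's edge. Axes as flap_hinge.
- flap_middle (a point): Middle of the flap's inner face, its upper face when lowered: 82 from the hinge line. Flap 0.5 kg, 350 wide (along y), free edge 160 from the hinge, 12 thick; its upper face is 91 above the bench when level. Axes as flap_hinge.
- jar: Amber closed jar of hardware with an orange lid, 56 in diameter up to 80 high, then narrowing to a lid 50 in diameter, 16 high; 110 high in all, about 0.3 kg; standing in front of one of the two supports, in the way of that support and of the flap. Origin at the centre of its underside, z up.
- mat: Black ribbed rubber mat, 160 x 160 x 3, fixed flat on the bench to the left or right of the work area, empty. Origin at the centre of its underside.
- drawer: Small clear plastic open-topped drawer with some screws in it, 110 long (x) x 56 wide (y) x 60 high, walls 3, about 0.2 kg, on the bench at the other side from the mat. Leave it. Origin at the centre of its underside.
- spray_can: Blue spray can with white cap, 52 in diameter, 180 high, standing beside the cabinet's front; leave it. Origin at the centre of its underside.
- glue_bottle: White bottle with red cap, 52 in diameter, 150 high, standing on the other side; leave it. Origin at the centre of its underside.
- bit_case: Flat yellow case with a black band, 62 x 90 x 24 high, lying in front of the support that the jar does not block; low enough for support and flap to pass over it; leave it. Origin at the centre of its underside.
- screwdriver: Short red-handled screwdriver, 130 long, lying in front of the cabinet's middle; the flap passes over it; leave it.
- wrench: Steel wrench, 160 long, lying flat on the bench beside the cabinet, on its right; leave it.
- mug: Blue mug, 80 in diameter, 92 high, on the bench beside the cabinet, on its left; leave it. Past it, 0.5 m or more to the left, stands a fixed blue drawer cabinet 235 high; as far to the right a fixed bench vise 160 high. Origin at the centre of its underside.
- carton: Orange and white carton, 60 x 100 x 45 high, on top of the cabinet; leave it. Origin at the centre of its underside.
Mind the look-alikes: they are no part of the job. Several things look just like the mat: the one meant starts farthest to the robot's left.

How it is judged:
By the outcome, as a careful person would: the job done as asked, in the order asked, and still so for the second after the job is handed in, with the robot touching nothing.
It also fails if it takes over 72 s, if anything falls off the work surface, if the arm or the gripper's body presses on something with over 40 N, if the wrist force passes 120 N, or if a joint passes its speed limit or range.

## Working session

There is one attempt and no reset: what is moved stays moved. The work goes in short steps, Python scripts to look and compute and a tool call to move; the robot and the scene stay as the last step left them, time stands still between calls to the robot, and variables do not carry over. Pictures are saved under pics/ and viewed, and the job is handed in when it is done.

Besides the shell and the picture viewer there is one more tool, called after "Emit:" by a JSON object that holds its "api" and its "payload", one argument or row to a line. jog_arm: Moves the arm, as the interface text tells. Shifts and turns lie within -1 to 1; 1 stands for 0.6 m of shift or 2 pi rad of turn. Its arguments: {"type":"object","properties":{"commands":{"type":"array"},"newtons":{"type":"number"}},"required":["commands"]}

```bash
ls; mkdir -p pics; python3 - <<'E'
from plant import robot
import cv2
for n in ["scene","top","wrist"]:
    c=robot.read_camera(n); cv2.imwrite(f"pics/a_{n}.png",c["pixels"][:,:,::-1])
    print(n,{k:v for k,v in c.items() if k!="pixels"})
print(robot.read_state())
E
```

```text
pics
scene {'fovy': 52.8600314089431, 'cx': 280.6907165471884, 'cy': 212.76683629618955, 'rvec': array([ 2.17363985,  0.57149932, -0.27820407]), 'tvec': array([-0.46899107, -0.03405483,  1.32405036])}
top {'fovy': 57.11381444324253, 'cx': 279.25009272211156, 'cy': 214.33710402628907, 'rvec': array([ 2.1890313 , -2.14523237,  0.07999093]), 'tvec': array([0.00594566, 0.55407016, 1.05594951])}
wrist {'fovy': 69.93598093555666, 'cx': 275.6432720475059, 'cy': 211.86111222338684, 'tool_from_camera': array([[ 2.63820349e-04, -9.67612989e-01, -2.52438178e-01,
         7.02625556e-02],
       [ 9.99999945e-01,  3.05861607e-04, -1.27299800e-04,
        -3.26095276e-04],
       [ 2.00388087e-04, -2.52438130e-01,  9.67613017e-01,
        -1.65585708e-01],
       [ 0.00000000e+00,  0.00000000e+00,  0.00000000e+00,
         1.00000000e+00]])}
{'t': 0.15, 'q': array([-1.31041015e+00,  1.31005513e-01,  1.48901027e+00,  1.79870842e-05,
        1.52301136e+00, -8.54231327e-02]), 'dq': array([ 0.0003775 , -0.00355402, -0.00381296, -0.00153501,  0.00119718,
       -0.00156137]), 'joint_torque': array([ 6.59720499e-04, -5.60477185e+01, -4.92333663e+01,  7.68557237e-02,
        3.05275514e-02, -8.59956185e-05]), 'tool_pos': array([ 0.2032767 , -0.56405314,  0.21782813]), 'orientation': array([-3.09333996e+00, -5.40245999e-01,  1.68680123e-04]), 'force': array([ 0.55567241, -0.17833777,  0.26600405]), 'wrist_torque': array([-0.0177374 , -0.03134718,  0.04122098]), 'opening': 0.0930949547987278}
```

View pics/a_scene.png

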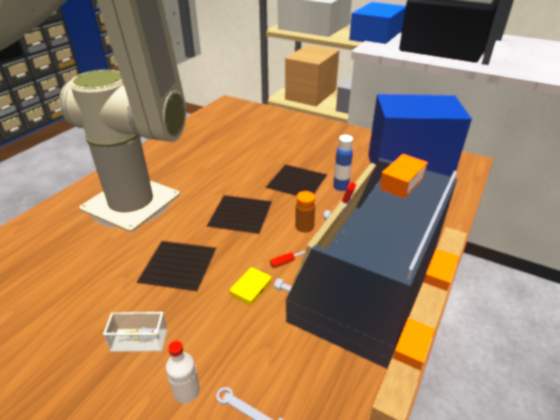

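View pics/a_top.png

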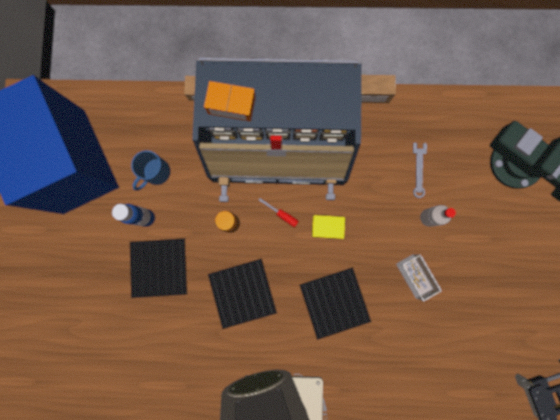

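The top view shows the robot at the bottom, so its left is image left. The mat to use is the one at about (158,268). The jar is at (226,221), in front of the left knob (224,190). The knobs, the pull at (276,143) and the bit case at (328,227) are all visible. Next I'll measure positions.

```bash
cat > h.py <<'E'
from plant import robot
import numpy as np, cv2
from scipy.spatial.transform import Rotation as R
def cam(n):
    if n=="wrist":
        s=robot.read_state(); c=robot.read_camera(n)
        T=np.eye(4);T[:3,:3]=R.from_rotvec(s["orientation"]).as_matrix();T[:3,3]=s["tool_pos"]
        W=T@c["tool_from_camera"]; c["Rwc"]=W[:3,:3]; c["o"]=W[:3,3]
    else:
        c=robot.read_camera(n); r=cv2.Rodrigues(c["rvec"])[0]; c["Rwc"]=r.T; c["o"]=-r.T@c["tvec"]
    c["f"]=210/np.tan(np.radians(c["fovy"]/2)); return c
def plane(c,uv,z):
    uv=np.atleast_2d(uv).astype(float)
    d=np.c_[(uv[:,0]-c["cx"])/c["f"],(uv[:,1]-c["cy"])/c["f"],np.ones(len(uv))]@c["Rwc"].T
    return c["o"]+d*((z-c["o"][2])/d[:,2])[:,None]
def proj(c,P):
    p=(np.atleast_2d(P)-c["o"])@c["Rwc"]; return np.c_[c["cx"]+c["f"]*p[:,0]/p[:,2],c["cy"]+c["f"]*p[:,1]/p[:,2]]
def mid(m): 
    v,u=np.nonzero(m); return u.mean(),v.mean()
E
python3 - <<'E'
from h import *
np.set_printoptions(precision=4,suppress=True)
for cn in ["top","scene"]:
    c=cam(cn); 
    for n,zs in [("mat",[.003]),("jar",[.11]),("knob_left",[.0595]),("knob_right",[.0595]),("flap_pull",[.27]),("flap_middle",[.16]),("station",[.252]),("bit_case",[.024]),("mug",[.092]),("spray_can",[.18]),("glue_bottle",[.15]),("drawer",[.06]),("screwdriver",[.01])]:
        for d in robot.trace(cn,n)[:5]:
            v,u=np.nonzero(d["pixels"]); 
            print(cn,n,round(d["p"],2),np.round(d["uv"]),len(u),(u.min(),u.max(),v.min(),v.max()),plane(c,d["uv"],zs[0])[0])
E
```

```text
top mat 0.65 [158. 270.] 3262 (np.int64(129), np.int64(187), np.int64(239), np.int64(298)) [0.3917 0.3596 0.003 ]
top mat 0.65 [241. 295.] 3222 (np.int64(209), np.int64(276), np.int64(259), np.int64(328)) [0.327  0.1192 0.003 ]
top mat 0.57 [334. 302.] 3303 (np.int64(300), np.int64(370), np.int64(268), np.int64(338)) [ 0.3114 -0.141   0.003 ]
top jar 0.95 [227. 222.] 422 (np.int64(216), np.int64(239), np.int64(211), np.int64(232)) [0.5226 0.1501 0.11  ]
top jar 0.31 [224. 188.] 227 (np.int64(219), np.int64(230), np.int64(177), np.int64(201)) [0.6114 0.1616 0.11  ]
top knob_left 0.56 [225. 186.] 191 (np.int64(219), np.int64(229), np.int64(177), np.int64(201)) [0.6271 0.1661 0.0595]
top knob_right 0.71 [331. 192.] 179 (np.int64(326), np.int64(335), np.int64(179), np.int64(200)) [ 0.6147 -0.1222  0.0595]
top flap_pull 0.6 [277. 160.] 4949 (np.int64(200), np.int64(352), np.int64(135), np.int64(179)) [0.6508 0.0194 0.27  ]
top flap_pull 0.52 [281. 128.] 19158 (np.int64(192), np.int64(363), np.int64(57), np.int64(201)) [0.7228 0.0128 0.27  ]
top flap_middle 0.65 [277. 161.] 4893 (np.int64(
[... 2982 characters left out ...]
48 (np.int64(274), np.int64(290), np.int64(278), np.int64(291)) [ 0.6947 -0.2652  0.252 ]
scene bit_case 0.83 [248. 284.] 914 (np.int64(230), np.int64(270), np.int64(268), np.int64(304)) [ 0.5188 -0.1276  0.024 ]
scene bit_case 0.54 [366. 264.] 20430 (np.int64(275), np.int64(455), np.int64(158), np.int64(367)) [0.7439 0.079  0.024 ]
scene spray_can 0.61 [340. 164.] 849 (np.int64(333), np.int64(352), np.int64(135), np.int64(190)) [0.5856 0.2501 0.18  ]
scene drawer 0.59 [133. 330.] 2204 (np.int64(104), np.int64(165), np.int64(312), np.int64(351)) [ 0.401  -0.3762  0.06  ]
scene screwdriver 0.51 [284. 258.] 218 (np.int64(271), np.int64(297), np.int64(253), np.int64(266)) [0.545  0.0074 0.01  ]
```

```bash
python3 - <<'E'
import cv2
a=cv2.imread("pics/a_top.png"); cv2.imwrite("pics/a_topz.png",cv2.resize(a[50:310,110:380],None,fx=2.9,fy=2.3*1,interpolation=cv2.INTER_CUBIC) if 0 else cv2.resize(a[50:250,110:376],None,fx=3,fy=3,interpolation=cv2.INTER_CUBIC))
E
```

```text
(no output)
```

View pics/a_topz.png

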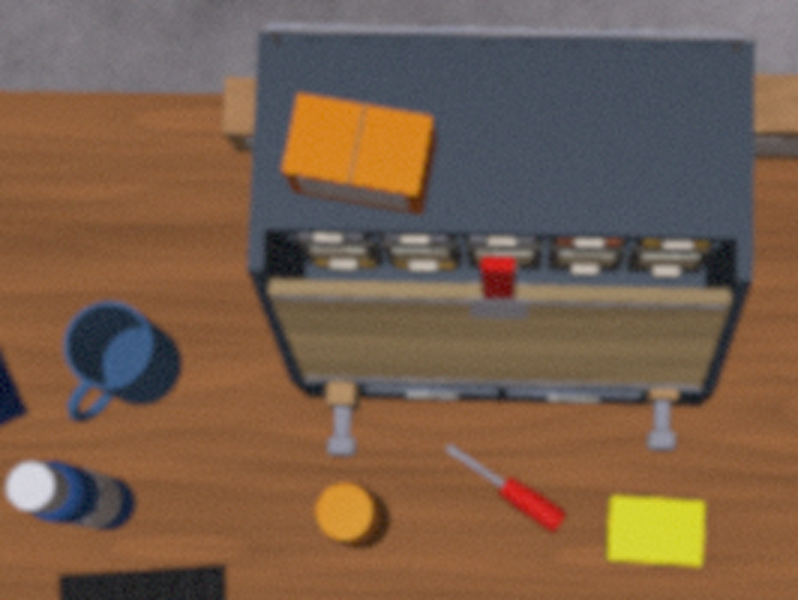

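```bash
python3 - <<'E'
from h import *
np.set_printoptions(precision=4,suppress=True)
c=cam("top")
def q(name,x,y,z): print(name,plane(c,(x/3+110-.33,y/3+50-.33),z)[0])
q("kL head front top",341,453,.0665);q("kL",341,444,.07);q("kR",661,438,.07)
q("RL",262,33,.252);q("RR",752,40,.252);q("FL",303,392,.079);q("FR",712,401,.079)
q("barL end",341,404,.079);q("barR end",664,397,.079)
q("jar lid",346,513,.11)
q("pull front base",498,297,.26);q("pull tip",497,262,.29);q("flap edge L",268,292,.245);q("flap edge R",732,302,.245)
q("bitcase TL",608,496,.024);q("TR",704,501,.024);q("BR",702,566,.024);q("BL",608,559,.024)
q("can cap",31,486,.18);q("screwd tip",448,447,.01);q("end",555,523,.015)
for d in robot.trace("top","mat")[:3]:
    m=d["pixels"].astype(np.uint8); r=cv2.minAreaRect(np.argwhere(m)[:,::-1].astype(np.float32)); b=cv2.boxPoints(r)
    P=plane(c,b,.003); print("mat",P.mean(0),np.linalg.norm(P[0]-P[1]),np.linalg.norm(P[1]-P[2]))
E
```

```text
kL head front top [0.5843 0.1687 0.0665]
kL [0.592  0.1684 0.07  ]
kR [ 0.6029 -0.1192  0.07  ]
RL [0.8848 0.2099 0.252 ]
RR [ 0.8841 -0.1649  0.252 ]
FL [0.6372 0.2026 0.079 ]
FR [ 0.6357 -0.1632  0.079 ]
barL end [0.627  0.1681 0.079 ]
barR end [ 0.6385 -0.1205  0.079 ]
jar lid [0.527  0.1554 0.11  ]
pull front base [0.6791 0.0241 0.26  ]
pull tip [0.6968 0.0244 0.29  ]
flap edge L [0.684  0.1989 0.245 ]
flap edge R [ 0.6822 -0.1516  0.245 ]
bitcase TL [ 0.5539 -0.0755  0.024 ]
TR [ 0.5509 -0.1649  0.024 ]
BR [ 0.4904 -0.1634  0.024 ]
BL [ 0.4951 -0.0763  0.024 ]
can cap [0.5388 0.3993 0.18  ]
screwd tip [0.599  0.0761 0.01  ]
end [ 0.5282 -0.0267  0.015 ]
mat [0.3312 0.1179 0.003 ] 0.1644786044192968 0.1644468726288268
mat [ 0.31   -0.1435  0.003 ] 0.15956204922706985 0.16018158220823703
mat [ 0.5621 -0.4327  0.003 ] 0.10227771965357424 0.05557155649417092
```

The cabinet is square to the world, centred near (0.76, 0.024). The jar is near (0.527, 0.155) and the left mat near (0.393, 0.36). First move: go toward the jar and turn the tool so the camera ends up on the robot's side.

Emit:
{"api": "jog_arm", "payload": {
  "commands": [
    [[0.3,0.65,0.03],[0,0,0.25],-1],
    [[0.3,0.65,0.03],[0,0,0.25],-1],
    [[0.3,0.65,0.03],[0,0,0.25],-1],
    [[0.3,0.65,0.03],[0,0,0.25],-1],
    [[0.3,0.65,0.03],[0,0,0.25],-1],
    [[0.3,0.65,0.03],[0,0,0.25],-1],
    [[0.3,0.65,0.03],[0,0,0.25],-1],
    [[0.3,0.65,0.03],[0,0,0.25],-1],
    [[0.3,0.65,0.03],[0,0,0.25],-1]
  ],
  "newtons": 20
}}

```text
t: 2.78
tool_pos: [0.3839, -0.1735, 0.2369]
orientation: [1.797, 2.576, -0.0]
force: [-0.4, -0.7, 0.3]
opening: 0.0928
```

Emit:
{"api": "jog_arm", "payload": {
  "commands": [
    [[0.238,0.548,0],[0,0,0.194],-1],
    [[0.238,0.548,0],[0,0,0.194],-1],
    [[0.238,0.548,0],[0,0,0.194],-1],
    [[0.238,0.548,0],[0,0,0.194],-1],
    [[0.238,0.548,0],[0,0,0.194],-1],
    [[0.238,0.548,0],[0,0,0.194],-1],
    [[0.238,0.548,0],[0,0,0.194],-1],
    [[0.238,0.548,0],[0,0,0.194],-1]
  ]
}}

```text
t: 3.78
tool_pos: [0.5266, 0.1558, 0.2366]
orientation: [-0.002, 3.142, 0.0]
force: [-0.5, 0.8, -0.2]
opening: 0.0929
```

```bash
cat > look.py <<'E'
from h import *
import sys
np.set_printoptions(precision=4,suppress=True)
tag=sys.argv[1]; cams=sys.argv[2].split(",")
for n in cams:
    c=cam(n); cv2.imwrite(f"pics/{tag}_{n}.png",c["pixels"][:,:,::-1])
    for a in sys.argv[3:]:
        nm,z=a.split(":")
        for d in robot.trace(n,nm)[:2]:
            v,u=np.nonzero(d["pixels"]); print(n,nm,round(d["p"],2),np.round(d["uv"]),u.min(),u.max(),v.min(),v.max(),plane(c,d["uv"],float(z))[0], plane(c,((u.min()+u.max())/2,(v.min()+v.max())/2),float(z))[0])
s=robot.read_state(); print(s["t"],s["tool_pos"],s["orientation"],s["force"],s["opening"],s["q"])
E
python3 look.py b wrist,top jar:.11 knob_left:.0595
```

```text
wrist jar 0.92 [277. 198.] 253 303 167 228 [0.5193 0.1578 0.11  ] [0.5187 0.1587 0.11  ]
wrist jar 0.67 [219. 346.] 136 321 323 377 [0.6916 0.092  0.11  ] [0.6967 0.1027 0.11  ]
wrist knob_left 0.76 [286. 271.] 277 298 238 291 [0.6222 0.1688 0.0595] [0.6139 0.1712 0.0595]
wrist knob_left 0.28 [ 54. 255.] 38 63 246 260 [ 0.6017 -0.1151  0.0595] [ 0.5989 -0.1188  0.0595]
top jar 0.65 [167. 267.] 149 187 238 296 [0.4042 0.2997 0.11  ] [0.4052 0.2977 0.11  ]
4.075 [0.5267 0.1547 0.2371] [0.0022 3.1406 0.0007] [ 0.2628  0.0725 -0.8494] 0.09325660635724567 [ 0.1921 -0.0161  1.6067  0.0003  1.5499 -1.3773]
```

View pics/b_wrist.png

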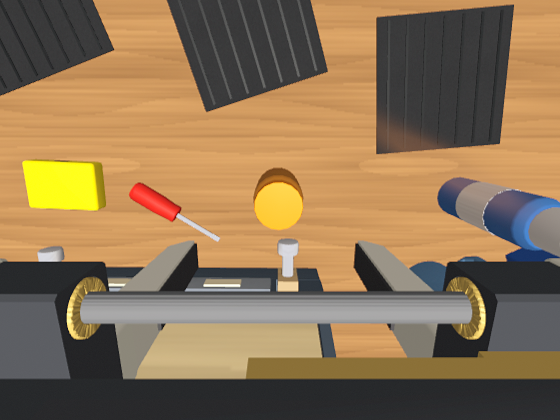

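View pics/b_top.png

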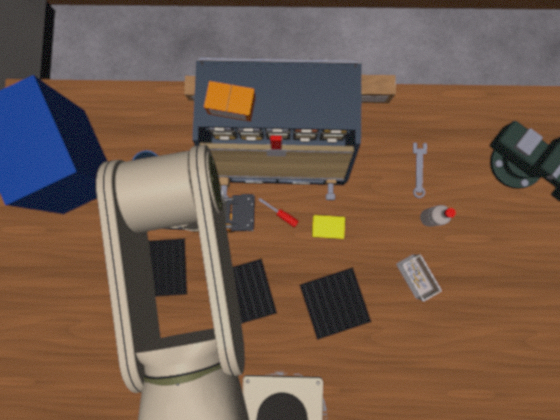

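The wrist view shows the jar lid at (278,204), the left knob head at (288,246), and the target mat's corners at (377,17), (513,5), (499,143) and (377,154). I'll convert these to positions.

```bash
python3 - <<'E'
from h import *
np.set_printoptions(precision=4,suppress=True)
c=cam("wrist")
for n,uv,z in [("lid",(278,204),.11),("kLfronttop",(288,241),.0725),("kLfront centre",(288,245),.0625),("kRfront centre",(49,254),.0625),("barLfront top",(288,281),.079),("jar base robotside",(278,168),.08)]: print(n,plane(c,uv,z)[0])
P=plane(c,[(377,17),(513,5),(499,143),(377,154)],.003);print(P,P.mean(0))
E
```

```text
lid [0.5257 0.1577 0.11  ]
kLfronttop [0.5788 0.1697 0.0725]
kLfront centre [0.5876 0.1702 0.0625]
kRfront centre [ 0.5989 -0.1201  0.0625]
barLfront top [0.6267 0.1699 0.079 ]
jar base robotside [0.4932 0.1579 0.08  ]
[[0.3251 0.2749 0.003 ]
 [0.3129 0.4324 0.003 ]
 [0.4698 0.4455 0.003 ]
 [0.4837 0.2883 0.003 ]] [0.3979 0.3603 0.003 ]
```

Emit:
{"api": "jog_arm", "payload": {
  "commands": [
    [[-0.002,0.004,-0.15],[0,0,0],-1],
    [[-0.002,0.004,-0.25],[0,0,0],-1],
    [[-0.002,0.004,-0.32],[0,0,0],-1],
    [[-0.002,0.004,-0.32],[0,0,0],-1],
    [[-0.002,0.004,-0.32],[0,0,0],1],
    [[-0.002,0.004,-0.32],[0,0,0],1],
    [[-0.002,0.004,-0.32],[0,0,0],1],
    [[-0.002,0.004,-0.32],[0,0,0],1],
    [[-0.002,0.004,-0.32],[0,0,0],1]
  ],
  "newtons": 25
}}

```text
t: 5.25
tool_pos: [0.5264, 0.1576, 0.0464]
orientation: [0.002, 3.139, 0.002]
force: [-0.7, 1.4, 6.9]
opening: 0.0552
```

Emit:
{"api": "jog_arm", "payload": {
  "commands": [
    [[0,0,0.04],[0,0,0],1],
    [[0,0,0.09],[0,0,0],1],
    [[-0.04,0.06,0.09],[0,0,0],1],
    [[-0.09,0.14,0.09],[0,0,0],1],
    [[-0.14,0.21,0.09],[0,0,0],1],
    [[-0.18,0.28,0.09],[0,0,0],1],
    [[-0.217,0.337,0.09],[0,0,0],1],
    [[-0.217,0.337,0.09],[0,0,0],1],
    [[-0.217,0.337,0.09],[0,0,0],1]
  ]
}}

```text
t: 6.38
tool_pos: [0.396, 0.3592, 0.0998]
orientation: [0.0, 3.139, -0.0]
force: [0.4, -0.5, -2.9]
opening: 0.0552
```

```bash
python3 look.py c wrist,scene
```

```text
6.475 [0.3966 0.3587 0.1   ] [0.0033 3.1389 0.0007] [ 0.383   0.6305 -2.1817] 0.055422515416698216 [ 0.6403  0.0421  1.8033 -0.0013  1.2937 -0.928 ]
```

View pics/c_wrist.png

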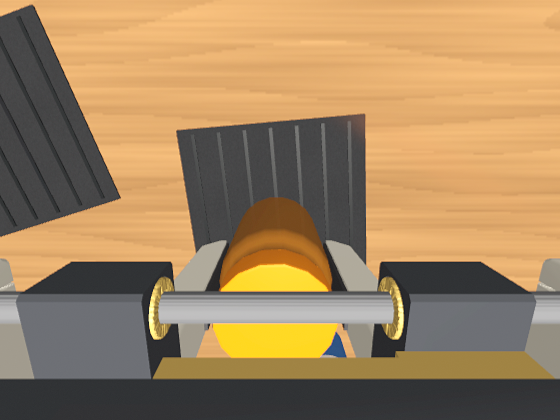

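View pics/c_scene.png

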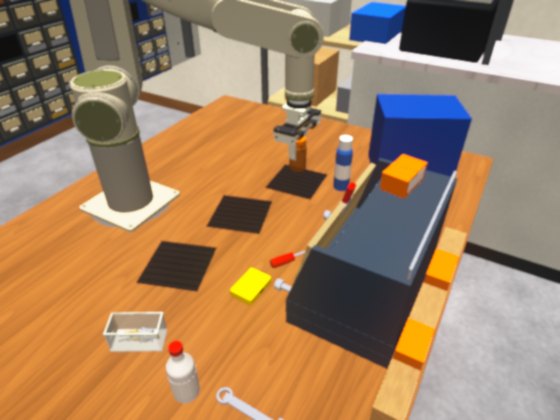

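The jar hangs upright over the mat. Lowering it slowly.

Emit:
{"api": "jog_arm", "payload": {
  "commands": [
    [[0,0.002,-0.05],[0,0,0],1],
    [[0,0.002,-0.07],[0,0,0],1],
    [[0,0.002,-0.078],[0,0,0],1],
    [[0,0.002,-0.082],[0,0,0],1],
    [[0,0.002,-0.084],[0,0,0],1],
    [[0,0.002,-0.084],[0,0,0],1]
  ]
}}

```text
t: 7.22
tool_pos: [0.397, 0.3602, 0.0502]
orientation: [0.003, 3.138, 0.001]
force: [0.2, -0.2, -3.4]
opening: 0.0556
```

Emit:
{"api": "jog_arm", "payload": {
  "commands": [
    [[0,0,-0.002],[0,0,0],1],
    [[0,0,-0.004],[0,0,0],1],
    [[0,0,-0.005],[0,0,0],1]
  ]
}}

```text
t: 7.6
tool_pos: [0.3977, 0.3607, 0.0493]
orientation: [0.003, 3.137, 0.003]
force: [-3.4, -2.1, 11.6]
opening: 0.0554
```

Emit:
{"api": "jog_arm", "payload": {
  "commands": [
    [[0,0,0],[0,0,0],-1],
    [[0,0,0],[0,0,0],-1],
    [[0,0,0],[0,0,0],-1],
    [[0,0,0.02],[0,0,0],-1],
    [[0,0,0.12],[0,0,0],-1],
    [[0,0,0.2],[0,0,0],-1],
    [[0.05,-0.05,0.25],[0,0,0],-1],
    [[0.05,-0.05,0.25],[0,0,0],-1]
  ]
}}

```text
t: 8.6
tool_pos: [0.4309, 0.3305, 0.2038]
orientation: [0.006, 3.13, 0.008]
force: [-0.0, 0.3, 0.3]
opening: 0.093
```

```bash
python3 look.py d wrist,scene jar:.11 mat:.003
```

```text
wrist jar 0.6 [305. 171.] 278 339 140 204 [0.3941 0.3567 0.11  ] [0.3948 0.3599 0.11  ]
wrist mat 0.98 [93. 99.] 0 180 6 189 [0.3252 0.1239 0.003 ] [0.3233 0.1209 0.003 ]
wrist mat 0.69 [289. 140.] 226 366 85 228 [0.3707 0.3482 0.003 ] [0.3906 0.3567 0.003 ]
scene jar 0.83 [298. 164.] 289 307 147 184 [0.4328 0.2954 0.11  ] [0.4355 0.2896 0.11  ]
scene mat 0.88 [295. 185.] 267 324 165 197 [0.4046 0.3313 0.003 ] [0.3955 0.3541 0.003 ]
scene mat 0.71 [283. 260.] 270 304 251 267 [0.5425 0.0065 0.003 ] [0.5498 0.0141 0.003 ]
8.9 [0.4265 0.3308 0.1978] [0.0016 3.1389 0.0008] [ 0.0258  0.0446 -0.0998] 0.09260388280493007 [ 0.5654 -0.0245  1.6867 -0.001   1.4769 -1.0043]
```

View pics/d_wrist.png

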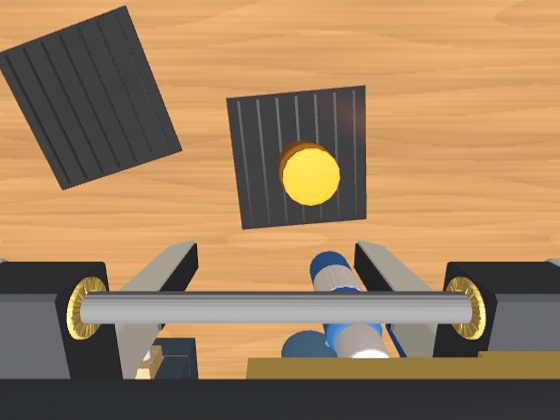

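View pics/d_scene.png

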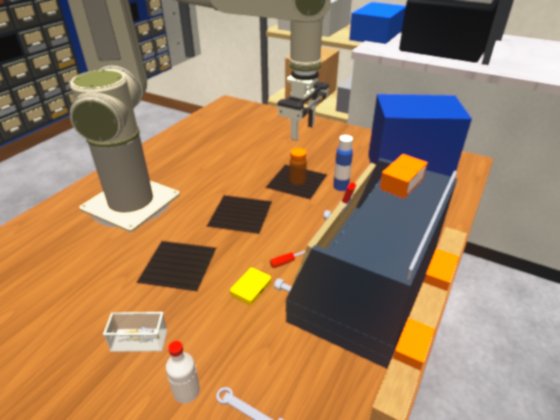

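```bash
python3 - <<'E'
from h import *
c=cam("wrist");print(plane(c,(311,177),.11)); P=plane(c,[(227,98),(364,86),(366,218),(243,229)],.003);print(P,P.mean(0));print(robot.read_state()["tool_pos"])
E
```

```text
[[0.39303502 0.36134426 0.11      ]]
[[0.31889898 0.27669469 0.003     ]
 [0.30639323 0.43028681 0.003     ]
 [0.45977084 0.44418512 0.003     ]
 [0.47403481 0.29032298 0.003     ]] [0.38977446 0.3603724  0.003     ]
[0.42661613 0.33084096 0.19795068]
```

The jar stands within about 4 mm of the mat's centre. Next is the left knob.

Emit:
{"api": "jog_arm", "payload": {
  "commands": [
    [[0.08,-0.08,0],[0,0,0],-1],
    [[0.16,-0.16,0],[0,-0.01,0],-1],
    [[0.24,-0.24,0],[0,-0.024,0],-1],
    [[0.277,-0.268,-0.05],[0,-0.024,0],-1],
    [[0.277,-0.268,-0.1],[0,-0.024,0],-1],
    [[0.277,-0.268,-0.1],[0,-0.024,0],-1],
    [[0.277,-0.268,-0.1],[0,-0.024,0],-1]
  ]
}}

```text
t: 9.82
tool_pos: [0.5928, 0.1708, 0.1387]
orientation: [-0.0, 2.988, 0.001]
force: [0.2, 1.5, 0.6]
opening: 0.093
```

```bash
python3 look.py e wrist knob_left:.0595
```

```text
9.925 [0.5935 0.171  0.1399] [-0.0003  2.9854  0.0019] [ 0.0822 -1.3914  0.3601] 0.09304973824123904 [ 0.2172  0.0809  1.6955 -0.0344  1.2126 -1.3442]
```

View pics/e_wrist.png

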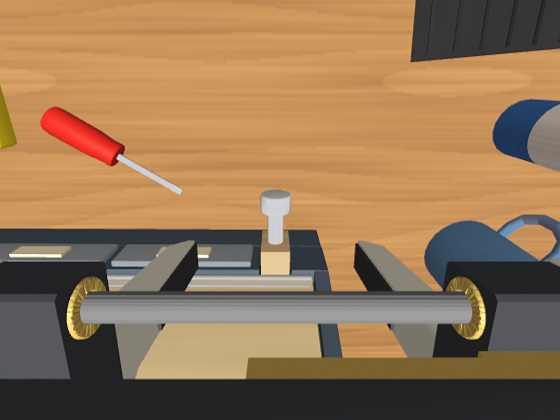

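```bash
python3 - <<'E'
from h import *
c=cam("wrist")
# predict knob head outline for given x
for x in (.586,.592,.598):
    print(x,proj(c,[(x-.008,.1697,.0725),(x+.008,.1697,.0725),(x-.008,.1697,.0465),(x+.036,.1697,.079)]).round(1).tolist())
E
```

```text
0.586 [[273.2, 191.5], [273.2, 210.4], [273.4, 181.3], [273.3, 245.1]]
0.592 [[273.2, 198.7], [273.3, 217.3], [273.4, 187.9], [273.3, 251.5]]
0.598 [[273.2, 205.8], [273.3, 224.0], [273.4, 194.4], [273.3, 257.7]]
```

Emit:
{"api": "jog_arm", "payload": {
  "commands": [
    [[-0.001,0.001,-0.08],[0,0,0],-1],
    [[-0.001,0.001,-0.165],[0,0,0],-1],
    [[-0.001,0.001,-0.165],[0,0,0],-1],
    [[-0.001,0.001,-0.165],[0,0,0],1],
    [[-0.001,0.001,-0.165],[0,0,0],1],
    [[-0.001,0.001,-0.165],[0,0,0],1],
    [[-0.001,0.001,-0.165],[0,0,0],1],
    [[-0.001,0.001,-0.165],[0,0,0],1],
    [[-0.001,0.001,-0.165],[0,0,0],1]
  ],
  "newtons": 30
}}

```text
t: 11.1
tool_pos: [0.5929, 0.1715, 0.0409]
orientation: [-0.0, 2.985, 0.002]
force: [-0.1, 0.1, -0.2]
opening: 0.0378
```

Emit:
{"api": "jog_arm", "payload": {
  "commands": [
    [[0,0,0],[0,0,0],1],
    [[0,0,0],[0,0,0],1],
    [[0,0,0],[0,0,0],1],
    [[-0.03,0,0],[0,0,0],1],
    [[-0.06,0,0],[0,0,0],1],
    [[-0.09,0,0],[0,0,0],1],
    [[-0.12,0,0],[0,0,0],1],
    [[-0.15,0,0],[0,0,0],1],
    [[-0.165,0,0],[0,0,0],1],
    [[-0.165,0,0],[0,0,0],1]
  ]
}}

```text
t: 12.35
tool_pos: [0.4933, 0.1711, 0.0407]
orientation: [-0.0, 2.986, 0.001]
force: [-1.8, -5.3, 0.7]
opening: 0.0254
```

Emit:
{"api": "jog_arm", "payload": {
  "commands": [
    [[-0.008,-0.002,0],[0,0,0],1],
    [[-0.014,-0.002,0],[0,0,0],1],
    [[-0.019,-0.002,0],[0,0,0],1],
    [[-0.019,-0.002,0],[0,0,0],1]
  ]
}}

```text
t: 12.85
tool_pos: [0.4877, 0.1711, 0.0431]
orientation: [-0.0, 2.974, 0.005]
force: [26.6, 3.3, -17.6]
opening: 0.0253
```

The wrist force went up to 27 N, which should be the stop. Release, back off upward and check.

Emit:
{"api": "jog_arm", "payload": {
  "commands": [
    [[0.001,0,-0.003],[0,0,0],1],
    [[0.001,0,-0.003],[0,0,0],-1],
    [[0.001,0,-0.003],[0,0,0],-1],
    [[0.001,0,-0.003],[0,0,0],-1],
    [[0.001,0,-0.003],[0,0,0],-1],
    [[0,0,0.06],[0,0,0],-1],
    [[0,0,0.16],[0,0,0],-1],
    [[0,0,0.2],[0,0,0],-1]
  ]
}}

```text
t: 13.85
tool_pos: [0.4894, 0.1717, 0.1674]
orientation: [-0.0, 2.969, 0.008]
force: [0.8, 0.3, 0.8]
opening: 0.09
```

```bash
python3 look.py f wrist,scene knob_left:.0595
```

```text
wrist knob_left 0.93 [271. 246.] 261 288 181 335 [0.5486 0.1685 0.0595] [0.5624 0.1717 0.0595]
14.05 [0.4875 0.1711 0.1626] [-0.0002  2.9745  0.0054] [ 0.2086  0.3547 -0.6328] 0.09323357686172186 [ 0.268  -0.2287  1.9479 -0.0426  1.2604 -1.2932]
```

View pics/f_wrist.png

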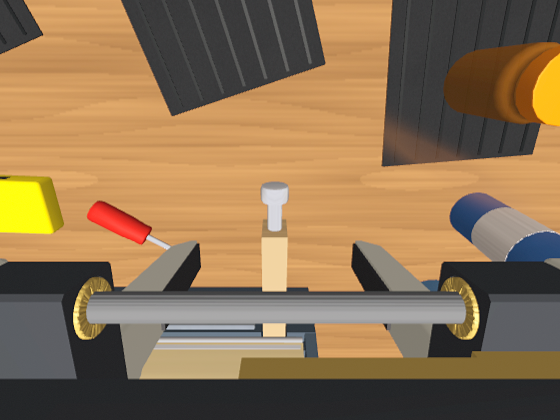

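View pics/f_scene.png

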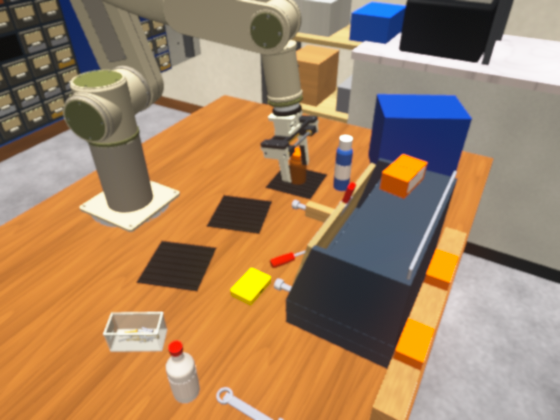

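```bash
python3 - <<'E'
from h import *
c=cam("wrist")
for x in (.478,.484,.490):
    print(x,proj(c,[(x-.008,.171,.0725),(x+.008,.171,.0725),(x-.008,.1697,.0465),(x+.036,.1697,.079)]).round(1).tolist())
E
python3 - <<'E'
import cv2
a=cv2.imread("pics/f_wrist.png");cv2.imwrite("pics/f_z.png",cv2.resize(a[170:350,220:340],None,fx=3.3,fy=3.3))
E
```

```text
0.478 [[274.5, 179.1], [274.5, 196.9], [273.1, 170.4], [273.1, 229.2]]
0.484 [[274.5, 185.9], [274.5, 203.3], [273.1, 176.6], [273.1, 235.1]]
0.49 [[274.5, 192.5], [274.5, 209.6], [273.1, 182.8], [273.1, 241.0]]
```

View pics/f_z.png

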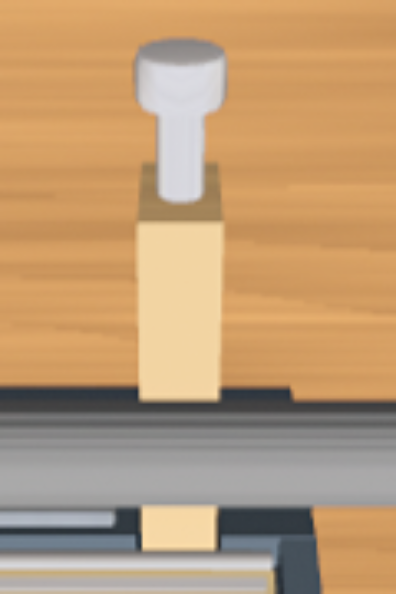

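Left support out. The head moved about 0.106 m against a firm stop. Next is the right knob.

Emit:
{"api": "jog_arm", "payload": {
  "commands": [
    [[0,-0.1,0],[0,0,0],-1],
    [[0.05,-0.2,0],[0,0,0],-1],
    [[0.1,-0.3,0],[0,0,0],-1],
    [[0.15,-0.4,0],[0,0,0],-1],
    [[0.194,-0.483,0],[0,0,0],-1],
    [[0.194,-0.483,-0.03],[0,0,0],-1],
    [[0.194,-0.483,-0.03],[0,0,0],-1],
    [[0.194,-0.483,-0.03],[0,0,0],-1]
  ]
}}

```text
t: 15.1
tool_pos: [0.6021, -0.1173, 0.1422]
orientation: [-0.002, 2.979, 0.006]
force: [0.2, 0.7, 0.1]
opening: 0.093
```

```bash
python3 look.py g wrist knob_right:.0595; python3 - <<'E'
from h import *
c=cam("wrist")
for x in (.598,.604,.61):
    print(x,proj(c,[(x-.008,-.1185,.0725),(x+.008,-.1185,.0725),(x-.008,-.1185,.0465),(x+.036,-.1185,.079)]).round(1).tolist())
E
```

```text
wrist knob_right 0.79 [274. 225.] 257 287 188 259 [ 0.6235 -0.118   0.0595] [ 0.6221 -0.1195  0.0595]
15.2 [ 0.603  -0.1174  0.1437] [-0.0028  2.9763  0.005 ] [ 0.5029 -0.1972 -0.1901] 0.09307535178068992 [-0.3087  0.058   1.7132  0.0569  1.2144 -1.8971]
0.598 [[273.4, 192.1], [273.4, 210.7], [273.5, 181.7], [273.4, 244.6]]
0.604 [[273.4, 199.2], [273.4, 217.3], [273.5, 188.3], [273.4, 250.9]]
0.61 [[273.4, 206.1], [273.4, 223.9], [273.5, 194.7], [273.4, 256.9]]
```

View pics/g_wrist.png

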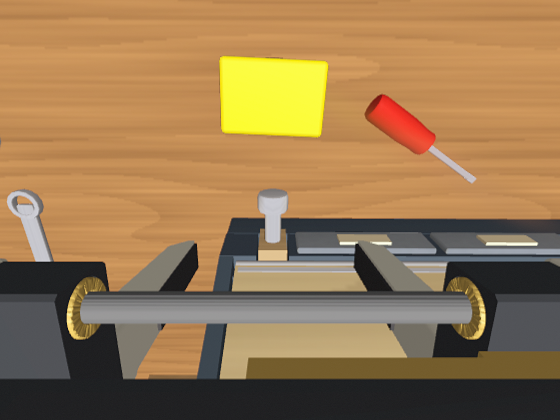

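Emit:
{"api": "jog_arm", "payload": {
  "commands": [
    [[0,-0.001,-0.08],[0,0,0],-1],
    [[0,-0.001,-0.171],[0,0,0],-1],
    [[0,-0.001,-0.171],[0,0,0],1],
    [[0,-0.001,-0.171],[0,0,0],1],
    [[0,-0.001,-0.171],[0,0,0],1],
    [[0,-0.001,-0.171],[0,0,0],1],
    [[0,-0.001,-0.171],[0,0,0],1],
    [[0,-0.001,-0.171],[0,0,0],1],
    [[0,-0.001,-0.171],[0,0,0],1]
  ]
}}

```text
t: 16.38
tool_pos: [0.6032, -0.1184, 0.0415]
orientation: [-0.003, 2.976, 0.004]
force: [-0.3, -14.2, -0.5]
opening: 0.0279
```

Emit:
{"api": "jog_arm", "payload": {
  "commands": [
    [[0,0,0],[0,0,0],1],
    [[-0.03,0,0],[0,0,0],1],
    [[-0.06,0,0],[0,0,0],1],
    [[-0.09,0,0],[0,0,0],1],
    [[-0.12,0,0],[0,0,0],1],
    [[-0.15,0,0],[0,0,0],1],
    [[-0.17,0,0],[0,0,0],1],
    [[-0.18,0,0],[0,0,0],1],
    [[-0.18,0,0],[0,0,0],1]
  ]
}}

```text
t: 17.5
tool_pos: [0.4947, -0.1189, 0.0415]
orientation: [-0.003, 2.976, 0.003]
force: [-1.7, -5.0, -0.3]
opening: 0.0252
```

Emit:
{"api": "jog_arm", "payload": {
  "commands": [
    [[-0.008,0,0],[0,0,0],1],
    [[-0.014,0,0],[0,0,0],1],
    [[-0.019,0,0],[0,0,0],1],
    [[-0.022,0,0],[0,0,0],1],
    [[-0.022,0,0],[0,0,0],1]
  ]
}}

```text
t: 18.12
tool_pos: [0.4865, -0.119, 0.0433]
orientation: [-0.002, 2.965, 0.002]
force: [30.5, -0.5, -20.3]
opening: 0.0253
```

Right support at its stop too, with 30 N and a matching x. Release, rise and go above the flap pull.

Emit:
{"api": "jog_arm", "payload": {
  "commands": [
    [[0.002,0,-0.003],[0,0,0],-1],
    [[0.002,0,-0.003],[0,0,0],-1],
    [[0.002,0,-0.003],[0,0,0],-1],
    [[0.002,0,-0.003],[0,0,0],-1],
    [[0,0,0.05],[0,0,0],-1],
    [[0,0,0.15],[0,0,0],-1],
    [[0,0.05,0.25],[0,0.028,0],-1],
    [[0.05,0.12,0.35],[0,0.028,0],-1],
    [[0.1,0.2,0.45],[0,0.028,0],-1],
    [[0.16,0.24,0.5],[0,0.028,0],-1]
  ]
}}

```text
t: 19.38
tool_pos: [0.5668, 0.0112, 0.3266]
orientation: [-0.002, 3.14, 0.002]
force: [0.2, -0.4, -0.1]
opening: 0.0929
```

Emit:
{"api": "jog_arm", "payload": {
  "commands": [
    [[0.19,0,0.03],[0,0,0],-1],
    [[0.19,0,0.03],[0,0,0],-1],
    [[0.19,0,0.03],[0,0,0],-1],
    [[0.19,0,0.03],[0,0,0],-1]
  ]
}}

```text
t: 19.88
tool_pos: [0.6805, 0.0111, 0.3435]
orientation: [0.002, -3.142, -0.002]
force: [-0.4, -0.1, 1.2]
opening: 0.0931
```

```bash
python3 look.py i wrist,scene,top
```

```text
20.025 [0.68   0.0111 0.3462] [-0.0013  3.1379  0.0015] [ 0.245  -1.5923  0.2304] 0.09253349279109471 [-0.0597  0.3394  1.0172  0.0012  1.7814 -1.6311]
```

View pics/i_wrist.png

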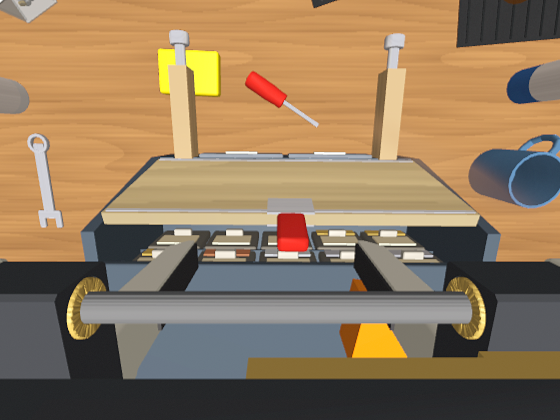

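View pics/i_scene.png

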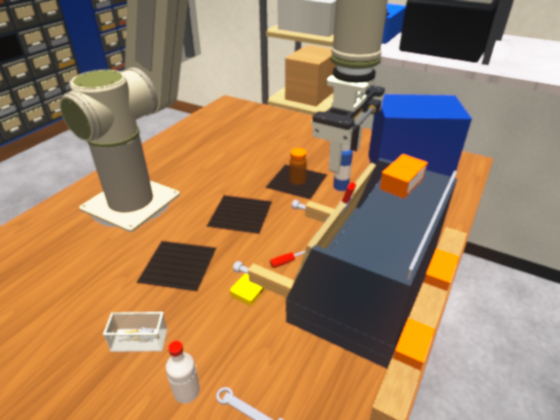

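View pics/i_top.png

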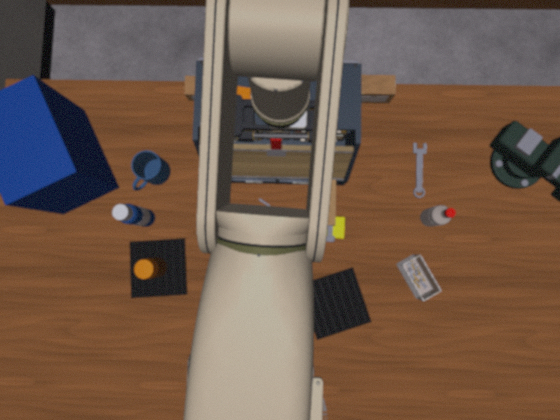

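```bash
python3 - <<'E'
import cv2
a=cv2.imread("pics/i_wrist.png");cv2.imwrite("pics/i_z.png",cv2.resize(a[180:280,230:350],None,fx=6,fy=6,interpolation=cv2.INTER_NEAREST))
E
python3 - <<'E'
from h import *
np.set_printoptions(precision=1,suppress=True)
c=cam("wrist")
for hx in (.6455,.6485):
  for th in (0,.05,.1):
    a=.3-th; z=np.array([np.sin(a),0,np.cos(a)]); xx=np.array([np.cos(a),0,-np.sin(a)]) # inner side direction
    h=np.array([hx,.0255,.085]); y=np.array([0,1,0])
    P=[h+.204*z-.007*xx, h+.204*z+.007*xx, h+.16*z-.006*xx, h+.16*z+.006*xx, h+.16*z-.006*xx+.175*y,h+.16*z-.006*xx-.175*y,h+.19*z]
    print(hx,th,proj(c,P).tolist(),P[-1].round(4))
E
```

```text
0.6455 0 [[292.57849055197255, 245.43583406632965], [292.05679350667, 258.5821778380041], [290.2739433495154, 217.04426387514283], [289.934451540987, 227.50367214521847], [476.0781859906199, 217.18288586289526], [104.15298811289702, 216.9054055993008], [291.5413507361384, 241.7076383956996]] [0.7 0.  0.3]
0.6455 0.05 [[292.9408090204427, 234.90548600405907], [292.4395176823005, 249.1514870990967], [290.48556591935676, 209.53310780032623], [290.1636123666716, 220.63753683102777], [478.82912697505094, 209.6801024421918], [101.81656842678302, 209.38585916829385], [291.85742513026884, 232.66158139678038]] [0.7 0.  0.3]
0.6455 0.1 [[293.2835673755113, 223.61609700199128], [292.8080928704569, 238.91387791665076], [290.6831713444746, 201.6283460730101], [290.38153990972506, 213.33465119411818], [481.3893351232913, 201.78408778102298], [99.64334776313675, 201.47233187906124], [292.15789723476814, 222.9709123834808]] [0.7 0.  0.3]
0.6485 0 [[292.52147014773254, 248.87793295416924], [292.0030316806627, 261.88329813355176], [290.2307862962593, 220.10369337475194], [289.8931428845589, 230.4681542261725], [475.5316751281155, 220.23934381490437], [104.6149000447979, 219.96781233916693], [291.4907855242702, 244.95526881218933]] [0.7 0.  0.3]
0.6485 0.05 [[292.8814729135156, 238.45116108487036], [292.38337412042074, 252.55516603134438], [290.44123847187524, 212.65491820477288], [290.12106002093196, 223.66548138471342], [478.2676125488953, 212.7988241509189], [102.2912143870698, 212.5107642894009], [291.80495821016547, 235.99760932919637]] [0.7 0.  0.3]
0.6485 0.1 [[293.2220017734221, 227.2650941366406], [292.7496099443507, 242.4210029204282], [290.63773894330217, 204.81124343804808], [290.33778949438357, 216.42544695537606], [480.81367732382114, 204.9637802915334], [100.129995230578, 204.65844044920527], [292.10359272484396, 226.3950589907601]] [0.7 0.  0.3]
```

View pics/i_z.png

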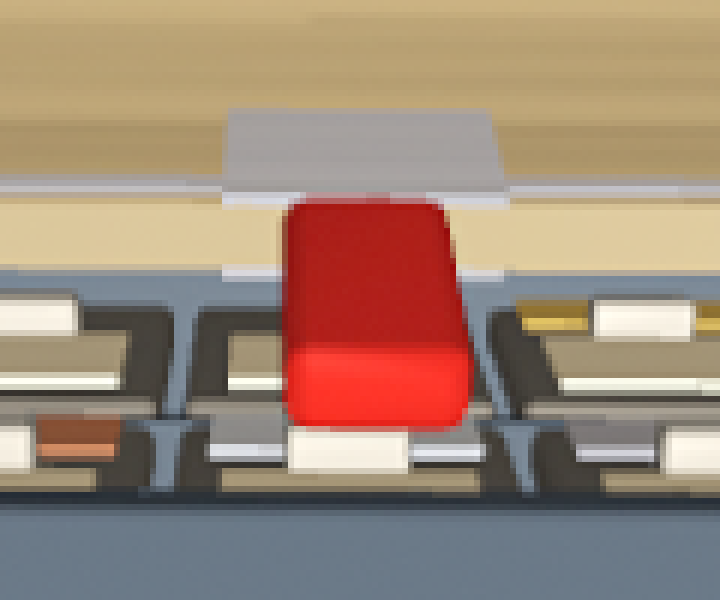

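The flap is about 0.05 rad open and the hinge sits at (0.6485, 0.0255, 0.085). The predicted edges match the image to about 1 px. Gripping the tab across its width.

Emit:
{"api": "jog_arm", "payload": {
  "commands": [
    [[0.025,0.024,0],[0,0,0],-0.1],
    [[0.025,0.024,0],[0,0,0],-0.1],
    [[0.025,0.024,-0.07],[0,0,0],-0.1],
    [[0.025,0.024,-0.12],[0,0,0],-0.1],
    [[0.025,0.024,-0.157],[0,0,0],-0.1],
    [[0.025,0.024,-0.157],[0,0,0],1],
    [[0.025,0.024,-0.157],[0,0,0],1],
    [[0.025,0.024,-0.157],[0,0,0],1],
    [[0.025,0.024,-0.157],[0,0,0],1],
    [[0.025,0.024,-0.157],[0,0,0],1]
  ],
  "newtons": 15
}}

```text
t: 21.32
tool_pos: [0.696, 0.0249, 0.2543]
orientation: [-0.001, 3.134, 0.0]
force: [0.4, -2.8, 7.1]
opening: 0.0259
```

```bash
cat > arc.py <<'E'
from h import *
import sys
H=np.array([.6485,.085]); 
def tcp(th,phi,r):
    a=.3-th; g=H+r*np.array([np.sin(a),np.cos(a)]); return g+.019*np.array([np.sin(phi),-np.cos(phi)])
s=robot.read_state(); p=s["tool_pos"]; zt=R.from_rotvec(s["orientation"]).as_matrix()[:,2]
phi0=np.arctan2(zt[0],-zt[2]); g=p-.019*zt; d=np.array([g[0],g[2]])-H; r=np.hypot(*d); th0=.3-np.arctan2(d[0],d[1])
print("r",r,"theta",th0,"phi",phi0,"F",s["force"],p[1],s["opening"])
end=float(sys.argv[1]); n=int(sys.argv[2])
rr=float(sys.argv[3]) if len(sys.argv)>3 else r
for i in range(1,n+1):
    th=th0+(end-th0)*i/n; phi=max(0,.4*(th-.05)/1.82); t=tcp(th,phi,rr)
    print([[round((t[0]-p[0])/.6,3),0,round((t[1]-p[2])/.6,3)],[0,round(-(phi-phi0)/2/np.pi,4),0]],round(th,3))
E
python3 arc.py .5 9
```

```text
r 0.19418911126950333 theta 0.05369845970683035 phi 0.007585940539690701 F [ 0.42859531 -2.76172606  7.10029846] 0.02489147763634588 0.02585655658659129
[[np.float64(-0.016), 0, np.float64(0.004)], [0, np.float64(-0.0007), 0]] 0.103
[[np.float64(-0.031), 0, np.float64(0.006)], [0, np.float64(-0.0024), 0]] 0.153
[[np.float64(-0.047), 0, np.float64(0.008)], [0, np.float64(-0.0041), 0]] 0.202
[[np.float64(-0.062), 0, np.float64(0.009)], [0, np.float64(-0.0059), 0]] 0.252
[[np.float64(-0.078), 0, np.float64(0.01)], [0, np.float64(-0.0076), 0]] 0.302
[[np.float64(-0.094), 0, np.float64(0.009)], [0, np.float64(-0.0093), 0]] 0.351
[[np.float64(-0.109), 0, np.float64(0.008)], [0, np.float64(-0.0111), 0]] 0.401
[[np.float64(-0.125), 0, np.float64(0.006)], [0, np.float64(-0.0128), 0]] 0.45
[[np.float64(-0.14), 0, np.float64(0.003)], [0, np.float64(-0.0145), 0]] 0.5
```

Emit:
{"api": "jog_arm", "payload": {
  "commands": [
    [[-0.016,0,0.004],[0,-0.001,0],1],
    [[-0.031,0,0.006],[0,-0.002,0],1],
    [[-0.047,0,0.008],[0,-0.004,0],1],
    [[-0.062,0,0.009],[0,-0.006,0],1],
    [[-0.078,0,0.01],[0,-0.008,0],1],
    [[-0.094,0,0.009],[0,-0.009,0],1],
    [[-0.109,0,0.008],[0,-0.011,0],1],
    [[-0.125,0,0.006],[0,-0.013,0],1],
    [[-0.14,0,0.003],[0,-0.0145,0],1]
  ]
}}

```text
t: 22.45
tool_pos: [0.6112, 0.0253, 0.2563]
orientation: [-0.001, 3.042, 0.001]
force: [1.1, 0.4, -0.2]
opening: 0.0259
```

```bash
python3 arc.py 1.0 10; python3 look.py j scene
```

```text
r 0.19417739770633688 theta 0.5034337648770134 phi 0.09968551156010622 F [ 1.07358749  0.39130456 -0.19383424] 0.025327767637422078 0.02586782506699761
[[np.float64(-0.015), 0, np.float64(-0.004)], [0, np.float64(-0.0017), 0]] 0.553
[[np.float64(-0.03), 0, np.float64(-0.008)], [0, np.float64(-0.0035), 0]] 0.603
[[np.float64(-0.045), 0, np.float64(-0.013)], [0, np.float64(-0.0052), 0]] 0.652
[[np.float64(-0.06), 0, np.float64(-0.019)], [0, np.float64(-0.0069), 0]] 0.702
[[np.float64(-0.074), 0, np.float64(-0.026)], [0, np.float64(-0.0087), 0]] 0.752
[[np.float64(-0.088), 0, np.float64(-0.033)], [0, np.float64(-0.0104), 0]] 0.801
[[np.float64(-0.102), 0, np.float64(-0.041)], [0, np.float64(-0.0122), 0]] 0.851
[[np.float64(-0.115), 0, np.float64(-0.05)], [0, np.float64(-0.0139), 0]] 0.901
[[np.float64(-0.127), 0, np.float64(-0.059)], [0, np.float64(-0.0156), 0]] 0.95
[[np.float64(-0.14), 0, np.float64(-0.069)], [0, np.float64(-0.0174), 0]] 1.0
22.5 [0.6103 0.0253 0.2562] [-0.0013  3.0424  0.0006] [ 1.5374  1.486  -2.4843] 0.026125866337363142 [-0.0456  0.0464  1.5126  0.005   1.4836 -1.6174]
```

View pics/j_scene.png

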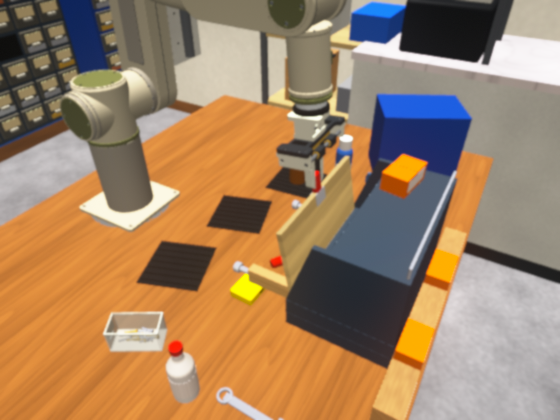

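The flap follows the gripper with forces of about 1 to 3 N. Continuing along the arc.

Emit:
{"api": "jog_arm", "payload": {
  "commands": [
    [[-0.015,0,-0.004],[0,-0.002,0],1],
    [[-0.03,0,-0.008],[0,-0.0035,0],1],
    [[-0.045,0,-0.013],[0,-0.005,0],1],
    [[-0.06,0,-0.019],[0,-0.007,0],1],
    [[-0.074,0,-0.026],[0,-0.009,0],1],
    [[-0.088,0,-0.033],[0,-0.0105,0],1],
    [[-0.102,0,-0.041],[0,-0.012,0],1],
    [[-0.115,0,-0.05],[0,-0.014,0],1],
    [[-0.127,0,-0.059],[0,-0.0155,0],1],
    [[-0.14,0,-0.069],[0,-0.0175,0],1]
  ]
}}

```text
t: 23.75
tool_pos: [0.5259, 0.0258, 0.2144]
orientation: [-0.002, 2.932, 0.002]
force: [2.3, 3.5, -1.7]
opening: 0.0259
```

```bash
python3 arc.py 1.45 9
```

```text
r 0.19474706337821612 theta 1.0074422436158257 phi 0.2097491167870685 F [ 2.29434621  3.47665104 -1.67563637] 0.02575625887547544 0.025899026766600858
[[np.float64(-0.012), 0, np.float64(-0.011)], [0, np.float64(-0.0018), 0]] 1.057
[[np.float64(-0.023), 0, np.float64(-0.022)], [0, np.float64(-0.0035), 0]] 1.106
[[np.float64(-0.033), 0, np.float64(-0.033)], [0, np.float64(-0.0053), 0]] 1.155
[[np.float64(-0.043), 0, np.float64(-0.046)], [0, np.float64(-0.007), 0]] 1.204
[[np.float64(-0.052), 0, np.float64(-0.058)], [0, np.float64(-0.0087), 0]] 1.253
[[np.float64(-0.061), 0, np.float64(-0.071)], [0, np.float64(-0.0104), 0]] 1.302
[[np.float64(-0.069), 0, np.float64(-0.085)], [0, np.float64(-0.0121), 0]] 1.352
[[np.float64(-0.076), 0, np.float64(-0.099)], [0, np.float64(-0.0139), 0]] 1.401
[[np.float64(-0.082), 0, np.float64(-0.113)], [0, np.float64(-0.0156), 0]] 1.45
```

Emit:
{"api": "jog_arm", "payload": {
  "commands": [
    [[-0.012,0,-0.011],[0,-0.002,0],1],
    [[-0.023,0,-0.022],[0,-0.0035,0],1],
    [[-0.033,0,-0.033],[0,-0.005,0],1],
    [[-0.043,0,-0.046],[0,-0.007,0],1],
    [[-0.052,0,-0.058],[0,-0.009,0],1],
    [[-0.061,0,-0.071],[0,-0.0105,0],1],
    [[-0.069,0,-0.085],[0,-0.012,0],1],
    [[-0.076,0,-0.099],[0,-0.014,0],1],
    [[-0.082,0,-0.113],[0,-0.0155,0],1]
  ]
}}

```text
t: 24.88
tool_pos: [0.4759, 0.026, 0.1457]
orientation: [-0.002, 2.835, 0.002]
force: [-2.2, 4.7, 0.5]
opening: 0.0257
```

```bash
python3 arc.py 1.82 9; python3 look.py k scene
```

```text
r 0.194974435077977 theta 1.4546066400400908 phi 0.3066714362754263 F [-2.19263815  4.69701914  0.52238243] 0.026046700674650494 0.025741349182230183
[[np.float64(-0.005), 0, np.float64(-0.012)], [0, np.float64(-0.0017), 0]] 1.495
[[np.float64(-0.009), 0, np.float64(-0.024)], [0, np.float64(-0.0032), 0]] 1.536
[[np.float64(-0.013), 0, np.float64(-0.037)], [0, np.float64(-0.0046), 0]] 1.576
[[np.float64(-0.016), 0, np.float64(-0.049)], [0, np.float64(-0.006), 0]] 1.617
[[np.float64(-0.019), 0, np.float64(-0.062)], [0, np.float64(-0.0074), 0]] 1.658
[[np.float64(-0.021), 0, np.float64(-0.075)], [0, np.float64(-0.0088), 0]] 1.698
[[np.float64(-0.023), 0, np.float64(-0.088)], [0, np.float64(-0.0103), 0]] 1.739
[[np.float64(-0.024), 0, np.float64(-0.101)], [0, np.float64(-0.0117), 0]] 1.779
[[np.float64(-0.025), 0, np.float64(-0.114)], [0, np.float64(-0.0131), 0]] 1.82
24.925 [0.4752 0.0261 0.1442] [-0.0019  2.8359  0.0023] [ 3.0682  5.0609 -3.609 ] 0.02594868012482122 [-0.0716 -0.5134  2.219   0.0258  1.1313 -1.6511]
```

View pics/k_scene.png

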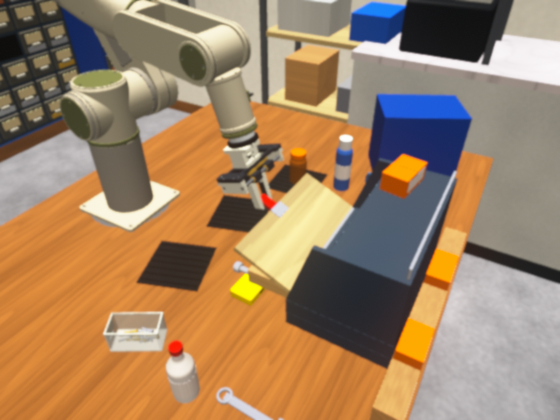

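Emit:
{"api": "jog_arm", "payload": {
  "commands": [
    [[-0.005,0,-0.012],[0,0.002,0],1],
    [[-0.01,0,-0.024],[0,0.004,0],1],
    [[-0.014,0,-0.037],[0,0.006,0],1],
    [[-0.018,0,-0.05],[0,0.008,0],1],
    [[-0.022,0,-0.063],[0,0.01,0],1],
    [[-0.025,0,-0.076],[0,0.012,0],1],
    [[-0.028,0,-0.089],[0,0.014,0],1],
    [[-0.03,0,-0.102],[0,0.015,0],1],
    [[-0.031,0,-0.114],[0,0.016,0],1],
    [[-0.031,0,-0.114],[0,0.016,0],1]
  ]
}}

```text
t: 26.18
tool_pos: [0.4569, 0.0262, 0.0753]
orientation: [-0.002, 2.936, 0.003]
force: [2.0, 5.2, -2.6]
opening: 0.0253
```

```bash
python3 arc.py 1.87 4; python3 look.py l scene
```

```text
r 0.19569132630347968 theta 1.8251056705999529 phi 0.2052871930038365 F [ 2.01538444  5.24283709 -2.58692351] 0.02615202411258958 0.02531268026858296
[[np.float64(0.006), 0, np.float64(-0.002)], [0, np.float64(-0.0298), 0]] 1.836
[[np.float64(0.005), 0, np.float64(-0.006)], [0, np.float64(-0.0302), 0]] 1.848
[[np.float64(0.005), 0, np.float64(-0.009)], [0, np.float64(-0.0306), 0]] 1.859
[[np.float64(0.006), 0, np.float64(-0.013)], [0, np.float64(-0.031), 0]] 1.87
26.225 [0.4569 0.0262 0.0755] [-0.0018  2.9363  0.0028] [ 3.0122  5.1692 -2.7743] 0.02576987883123296 [-0.0681 -0.3767  2.2356  0.018   1.078  -1.647 ]
```

View pics/l_scene.png

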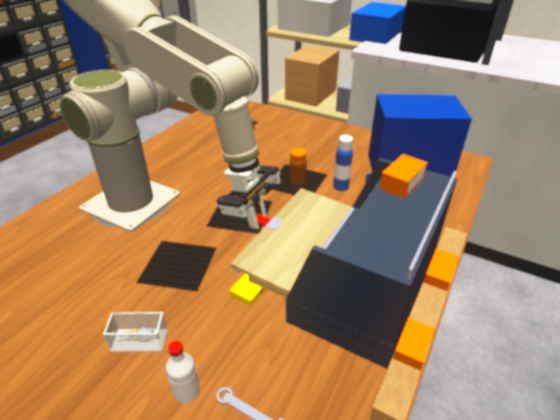

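Emit:
{"api": "jog_arm", "payload": {
  "commands": [
    [[0,0,-0.004],[0,0,0],1],
    [[0,0,-0.007],[0,0,0],1],
    [[0,0,-0.01],[0,0,0],1],
    [[0,0,-0.013],[0,0,0],1],
    [[0,0,-0.013],[0,0,0],1]
  ]
}}

```text
t: 26.85
tool_pos: [0.4567, 0.0262, 0.0674]
orientation: [-0.002, 2.937, 0.003]
force: [-1.3, 5.7, -2.1]
opening: 0.026
```

Emit:
{"api": "jog_arm", "payload": {
  "commands": [
    [[0,0,-0.002],[0,0,0],1],
    [[0,0,-0.004],[0,0,0],1],
    [[0,0,-0.004],[0,0,0],1]
  ]
}}

```text
t: 27.22
tool_pos: [0.4567, 0.0262, 0.0654]
orientation: [-0.002, 2.937, 0.003]
force: [-5.3, 4.9, 4.2]
opening: 0.0257
```

Emit:
{"api": "jog_arm", "payload": {
  "commands": [
    [[0,0,-0.002],[0,0,0],1],
    [[0,0,-0.003],[0,0,0],1],
    [[0,0,-0.003],[0,0,0],1]
  ]
}}

```text
t: 27.6
tool_pos: [0.457, 0.0262, 0.0651]
orientation: [-0.002, 2.936, 0.003]
force: [-13.2, 5.2, 15.1]
opening: 0.0258
```

```bash
python3 look.py m wrist,top; python3 arc.py 1.87 1
```

```text
27.7 [0.457  0.0262 0.065 ] [-0.0022  2.9366  0.0026] [-13.4068   4.8892  15.9373] 0.026295513376076402 [-0.068  -0.3602  2.2438  0.0181  1.0536 -1.6476]
r 0.19542154071100012 theta 1.8777007824674972 phi 0.20500163097341004 F [-13.40684773   4.88916802  15.93732415] 0.026168793752411098 0.026295513376076402
[[np.float64(0.006), 0, np.float64(0.004)], [0, np.float64(-0.031), 0]] 1.87
```

View pics/m_wrist.png

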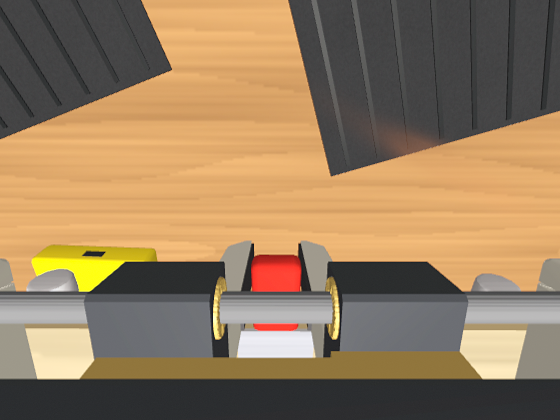

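The flap rests firmly on both supports, with the reaction rising to 15 N. Relax, open, and rise clear.

Emit:
{"api": "jog_arm", "payload": {
  "commands": [
    [[-0.001,0,0.002],[0,0,0],1],
    [[-0.001,0,0.002],[0,0,0],-0.2],
    [[-0.001,0,0.002],[0,0,0],-0.2],
    [[-0.001,0,0.002],[0,0,0],-0.2],
    [[-0.001,0,0.002],[0,0,0],-0.2],
    [[-0.001,0,0.002],[0,0,0],-0.2],
    [[-0.001,0,0.03],[0,0,0],-0.2],
    [[-0.001,0,0.1],[0,0,0],-0.2],
    [[-0.001,0,0.2],[0,0.03,0],-0.2],
    [[-0.02,-0.05,0.3],[0,0.03,0],-0.2]
  ]
}}

```text
t: 28.95
tool_pos: [0.4458, 0.0003, 0.2355]
orientation: [-0.005, 3.136, 0.005]
force: [2.4, -0.9, 0.8]
opening: 0.0552
```

Emit:
{"api": "jog_arm", "payload": {
  "commands": [
    [[-0.05,-0.1,0.05],[0,0,0],-0.2],
    [[-0.05,-0.25,0.05],[0,0,0],-0.2],
    [[-0.05,-0.35,0.05],[0,0,0],-0.2],
    [[-0.05,-0.45,0.05],[0,0,0],-0.2],
    [[-0.1,-0.55,0.05],[0,0,0],-0.2],
    [[-0.15,-0.6,0.05],[0,0,0],-0.2],
    [[-0.15,-0.6,0.05],[0,0,0],-0.2]
  ]
}}

```text
t: 29.82
tool_pos: [0.3535, -0.3625, 0.2651]
orientation: [0.002, 3.137, 0.005]
force: [1.2, 0.5, -0.9]
opening: 0.0556
```

```bash
python3 look.py n scene,top jar:.11 mat:.003; python3 - <<'E'
from h import *
c=cam("top")
for x in (.4885,):
  P=[(x,.0255+s*.175,z) for s in(1,-1) for z in (.091,.079)]+[(.6485-.204,.0255,.085)]
  print(proj(c,P).round(1).tolist()); 
c2=cam("scene");print(proj(c2,P).round(1).tolist())
E
```

```text
scene jar 0.82 [299. 166.] 289 306 148 184 [0.4395 0.2912 0.11  ] [0.4355 0.2863 0.11  ]
scene jar 0.37 [341. 164.] 333 352 135 190 [0.5476 0.3617 0.11  ] [0.5466 0.3726 0.11  ]
scene mat 0.85 [177. 273.] 137 215 240 290 [ 0.3298 -0.1672  0.003 ] [ 0.3087 -0.1479  0.003 ]
scene mat 0.76 [292. 184.] 266 325 165 194 [0.3938 0.3326 0.003 ] [0.3913 0.3621 0.003 ]
top jar 0.64 [150. 269.] 134 166 258 278 [0.3994 0.3443 0.11  ] [0.4017 0.3439 0.11  ]
top jar 0.28 [278. 207.] 210 343 172 252 [0.5643 0.0203 0.11  ] [0.5521 0.0229 0.11  ]
top mat 0.89 [242. 292.] 209 276 259 328 [0.3334 0.1177 0.003 ] [0.3304 0.1162 0.003 ]
top mat 0.74 [336. 305.] 300 370 267 339 [ 0.3047 -0.1452  0.003 ] [ 0.3101 -0.1435  0.003 ]
30.125 [ 0.3567 -0.3585  0.2656] [-0.0083  3.136   0.0055] [0.2783 0.3723 0.0996] 0.05553333311803407 [-0.8943 -0.1433  1.6757  0.0066  1.6085 -2.4701]
[[208.5, 235.5], [209.4, 235.7], [342.2, 238.2], [341.5, 238.4], [274.8, 253.7]]
[[299.8, 190.1], [299.7, 193.5], [230.1, 265.6], [230.4, 269.2], [254.5, 220.3]]
```

View pics/n_scene.png

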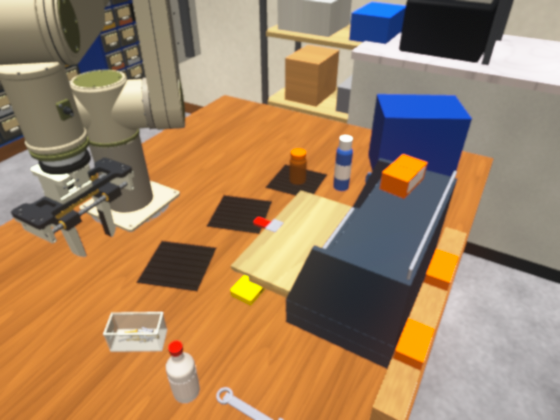

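View pics/n_top.png

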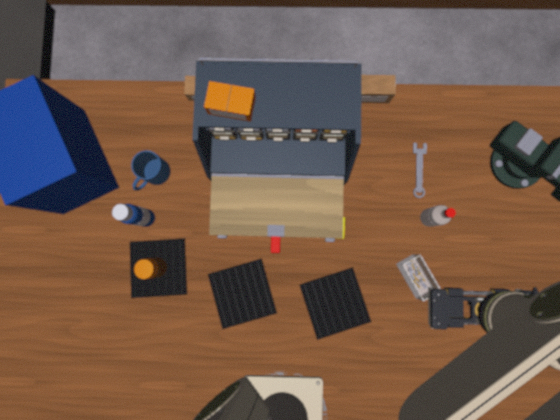

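```bash
python3 - <<'E'
from h import *
c=cam("top");print(plane(c,(144.5,269.5),.11), plane(c,(158.3,268),.003))
a=c["pixels"][:,:,::-1];cv2.imwrite("pics/o_z.png",cv2.resize(a[160:310,120:365],None,fx=3.2,fy=3.2,interpolation=cv2.INTER_CUBIC))
E
```

```text
[[0.39756863 0.35785634 0.11      ]] [[0.39628244 0.35751204 0.003     ]]
```

View pics/o_z.png

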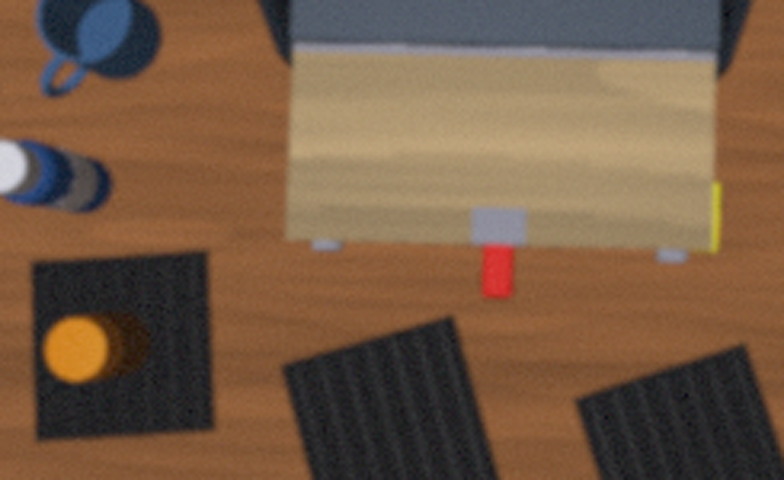

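The final check shows the jar within about 2 mm of the mat centre, the flap level, and both knobs showing equally beyond its edge. Everything else is where it was, so I'm handing in.

```bash
python3 -c "
from plant import robot
print(robot.close_job())"
```

```text
the job is handed in; nothing more can be done
None
```

The job is handed in at about 30 s of the 72 s allowed; no verdict was reported. I did the steps in the order asked:

- **Jar:** I stood it upright on the leftmost of the three mats. The last top view puts it within about 2 mm of the mat's centre; an earlier wrist view said about 4 mm.
- **Supports:** I pulled each one by its knob against its stop, where the wrist force rose to 27 N (left) and 30 N (right). The gripper stopped at matching positions, 0.488 m and 0.487 m in x.
- **Flap:** I held it by the red tab all the way down, so it never dropped. I pressed it onto the supports until the reaction reached about 15 N, then let go and moved the arm clear.

**Last checks:** In the final top view the flap's edge and tab match the predicted level position to about 2 px. In the scene view the tab matches, but the flap's two front corners, which I read by eye, are about 4–5 px off. I put that down to calibration, because the top view and the force both agree it is level. Both knobs show about equally past the flap's edge. The other things looked unmoved, though the screwdriver is now hidden under the flap and most of the bit case is too.

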